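# Tip the spacer rings out of the sorting tray

## Task

Bring the shallow metal pan under the spout of the tray bay that holds the two spacer rings, then tip the tray over that corner so that both rings slide into the pan while all other parts stay in the tray, and let the tray come back to level. Leave the pan standing flat on the bench with the rings in it. Do not touch the small parts with the gripper, and leave the steel lid, the jar and the bottle where they are.

Things in the scene. Friction and masses are not known exactly. Their poses are not given: they have to be found in the camera images.
- stand: Fixed stand in the middle of the work area: dark round foot 80 mm across, 10 mm high, with a 24 mm column (40 mm collar near its top). Origin: centre of the foot's underside, on the bench; its x and y axes are those of the level tray's sides. Carries the tipping tray.
- pivot (a point): Ball-and-spring pivot of the tray, 105 mm straight above the stand's origin. The tray tips any way about it, at most 0.45 rad about each of the stand's x and y axes (0.62 rad over a corner), cannot turn about the upright axis, and springs back level when let go: 0.9 N m per rad, damped; about 6 N sideways at the knob tips it fully.
- tray_mid (a point): Centre of the white plastic tray's floor, 18 mm above the pivot (123 mm above the bench when level); z is the tray's up, x and y run along its sides. 128 mm square, walls and dividers 3 mm thick, 20 mm high. Two dividers crossing at the centre make four bays 59 mm square, centred 31 mm from the centre in x and y. The floor is slick (friction about 0.2): parts slide from 0.2 to 0.3 rad.
- knob (a point): Centre of the grey ball knob, 26 mm in diameter, on a 10 mm steel stem that stands up from the tray's centre; 93 mm above the pivot and moving with the tray. It can be pushed or gripped to tip the tray.
- spout_a (a point): Lip of the spout at the tray's (+x, +y) corner, 94 mm from the centre on the diagonal, level with the floor: a 40 mm gap in the rim between short cheeks. Tipped straight over this corner, only this bay runs out; tipped over a side, two bays do.
- spout_b (a point): Lip of the spout at the tray's (-x, +y) corner, 94 mm from the centre on the diagonal, level with the floor: a 40 mm gap in the rim between short cheeks. Tipped straight over this corner, only this bay runs out; tipped over a side, two bays do.
- spout_c (a point): Lip of the spout at the tray's (-x, -y) corner, 94 mm from the centre on the diagonal, level with the floor: a 40 mm gap in the rim between short cheeks. Tipped straight over this corner, only this bay runs out; tipped over a side, two bays do.
- spout_d (a point): Lip of the spout at the tray's (+x, -y) corner, 94 mm from the centre on the diagonal, level with the floor: a 40 mm gap in the rim between short cheeks. Tipped straight over this corner, only this bay runs out; tipped over a side, two bays do.
- pan_mid (a point): Centre, half-way up, of the loose round shallow metal pan with an open top: 116 mm across, 30 mm high, straight wall 3 mm thick, floor 3 mm thick, 0.22 kg. It starts on the bench to one side, the lid on the other; left and right vary. z is its upward axis.
- lid: Loose steel bath lid, bystander: flat disc 110 mm across with a small knob, 30 mm high in all. Origin: centre of its underside.
- jar: Small amber glass jar, bystander, 52 mm across, 85 mm high, beyond the tray. Origin: centre of its underside.
- flask: White plastic bottle, bystander, 56 mm across, 110 mm high, beyond the tray. Origin: centre of its underside.
- nut: Underside centre of the single large hexagon nut, 21 mm across flats, 10 mm high; plain steel, loose in one bay (its bay varies).
- ring1: Underside centre of spacer ring 1 of 2: 17 mm outside, 9 mm hole, 8 mm high, lying flat; plain steel, loose in one bay together with the other ring (which bay varies).
- bar1: Underside centre of stirring bar 1 of 2: lying hexagonal rod 20 mm long, 8 mm thick; plain steel, loose in one bay with the other bar.
- block1: Underside centre of square block 1 of 2: 12 x 12 x 9 mm; plain steel, loose in one bay with the other block.
- ring2: Underside centre of spacer ring 2 of 2: 17 mm outside, 9 mm hole, 8 mm high, lying flat; plain steel, loose in one bay together with the other ring (which bay varies).
- bar2: Underside centre of stirring bar 2 of 2: lying hexagonal rod 20 mm long, 8 mm thick; plain steel, loose in one bay with the other bar.
- block2: Underside centre of square block 2 of 2: 12 x 12 x 9 mm; plain steel, loose in one bay with the other block.
Mind the look-alikes: they are no part of the job. Leave any blue or red look-alike of the part that bears pan_mid alone.

How it is judged:
By the outcome, as a careful person would: the job done as asked, in the order asked, and still so for the second after the job is handed in, with the robot touching nothing.
It also fails if it takes over 67 s, if anything falls off the work surface, if the arm or the gripper's body presses on something with over 40 N, if the wrist force passes 120 N, or if a joint passes its speed limit or range.

## Robot

A 6-joint arm with a two-finger parallel gripper is mounted at the origin on the work surface. World frame = base frame: x ahead of the robot, y to its left, z up, the work surface at z = 0. Lengths are in m, angles in rad, forces in N, time in s.
With the tool pointing down it reaches from about 0.3 to 0.875 m from the base axis. Payload 6.4 kg.
Tool frame: the origin (TCP) lies on the centre line of the jaws, within the pads' length; the fingertips stand ctrl.tip_extent ahead of it and the grasp point (between the pads) lies 8 mm behind it (ctrl.tip_extent is the distance from the TCP to the fingertips, in m); z points along the fingers, y is the line along which they close (so a half turn about z gives the same grasp; the last joint's range is limited). The gripper opens to 85 mm and grips with 20 to 120 N. Pads are 22 mm wide; open, the fingers measure 114 mm over their backs; the gripper's body (76 mm by 85 mm) begins 54 mm behind the grasp point. The pads swing forward as they close: fully open they stand 13 mm farther back than shut.
Start: joints at [1.047, 0.181, 1.607, -0, 1.354, -0.206], TCP at [0.18, 0.546, 0.217] pointing down, gripper open.
Joint ranges: [-2.99, 2.99], [-0.89, 2.07], [0.3, 2.58], [-1.14, 4.28], [0, 2.63], [-3.12, 3.12]. Speed limits (rad/s): [2.57, 2.57, 3.01, 3.14, 3.14, 3.14].

## Interface

Orientations are given as a unit quaternion [w, x, y, z].
In Python, from bench import ctrl gives the robot as it stands.
- The arm moves only by the shell command python3 -m handwheel 'ROWS'. ROWS is JSON, a list of rows, each a list of 7 numbers: the turn, a rotation vector about the tool's x, y, z as a fraction of full scale, then the shift along the tool's x, y, z as a fraction of full scale, then the opening, from 0 (shut) to 1 (fully open). In form: [[rx, ry, rz, x, y, z, jaw], ...]. A call has exactly 8 rows; each row shifts and turns the commanded pose from where the row before left it, along the tool's axes as they then stand; what a row does not reach is not made up. Full scale, the value 1, is 300 mm for a shift and pi rad for a turn. A row lasts 1/10 s, in which the tool goes at most 50 mm and 8.59 degrees, less where a joint would pass 70% of its speed; a pose out of reach is approached as far as the arm can. A call with a number of a shift or a turn outside -1 to 1 is refused whole. A call with a gripper value outside its range is refused whole. The fingers move at their own pace and stop on an object; the grip force is fixed at half the most. Time passes only in rows, so rows that do not move let the fingers close, or fill a call up. It gives the time, the measured TCP pose, the force, the opening and the grip force at its end, in the units of the state.
- ctrl.get_obs(): the state, without advancing time (a new reading comes with each control period).
- ctrl.camera(name): name is "side" or "top"; returns the picture (400x640x3 uint8, blue, green, red); there is no depth.
- ctrl.camera_model(name): a dict with "camera_matrix" (3x3 intrinsics, pixels), "cam_to_world" (4x4, takes a point from camera to world coordinates). Camera axes: x right, y up, looking along -z (the intrinsics and any distortion apply to the point x, -y, -z); pixel columns grow to the right and rows downward; lengths in m; the calibration is good to about 2 mm. A picture is of the moment at which its call begins. camera_model takes no time and is no camera call.
- ctrl.hand_in(): hands the job in; it is judged then, once.
The state is a dict: "time_s": time; "q": joint angles; "dq": joint speeds; "joint_efforts": joint torques, N m; "eef_pos": TCP position; "eef_rot": TCP orientation; "wrist_force": force on the tool from outside, world axes, zero at the start; "torque": the same for the moment, N m; "opening": opening from 0.0 (shut) to 1.0 (fully open); "grasp_force": force on a finger pad.
Only numpy, scipy, OpenCV 4.12 (cv2) and the standard library are available. Lean on these libraries where they do the work, as an engineer would, in place of code of your own. Each camera call takes 0.05 s, during which the arm holds its last target. There are 200 camera calls.

## Working session

There is one attempt and no reset: what is moved stays moved. The work goes in short steps, Python scripts to look and compute and a shell command to move; the robot and the scene stay as the last step left them, time stands still between calls to the robot, and variables do not carry over. Pictures are saved under pics/ and viewed, at most 10 in all, crops included, and the job is handed in when it is done.

```bash
mkdir -p pics
python3 - <<'E'
from bench import ctrl
import cv2
for n in("top","side"):
    cv2.imwrite(f"pics/{n}0.png",ctrl.camera(n)); m=ctrl.camera_model(n); print(m)
o=ctrl.get_obs(); print(o['eef_pos'],o['eef_rot'],o['opening'],ctrl.tip_extent,o['time_s'])
E
```

```text
{'camera_matrix': array([[511.1057349 ,   0.        , 318.82268992],
       [  0.        , 511.1057349 , 202.51246665],
       [  0.        ,   0.        ,   1.        ]]), 'cam_to_world': array([[ 0.03718573,  0.97873549, -0.2017277 ,  0.31175586],
       [-0.99930392,  0.03702265, -0.00458275,  0.09571653],
       [ 0.00298319,  0.2017577 ,  0.97943092,  1.5323894 ],
       [ 0.        ,  0.        ,  0.        ,  1.        ]])}
{'camera_matrix': array([[477.03163603,   0.        , 319.66027695],
       [  0.        , 477.03163603, 202.31144318],
       [  0.        ,   0.        ,   1.        ]]), 'cam_to_world': array([[ 0.76104507,  0.38722331, -0.52045029, -0.09284804],
       [-0.64841513,  0.43035387, -0.62797561, -0.76704372],
       [-0.019189  ,  0.81538559,  0.57860015,  0.93095293],
       [ 0.        ,  0.        ,  0.        ,  1.        ]])}
[0.17938399 0.54574954 0.21616601] [-2.90171491e-04  1.58227577e-01  9.87402342e-01 -7.51313060e-04] 1.0015100015073368 0.011 0.1
```

View pics/top0.png

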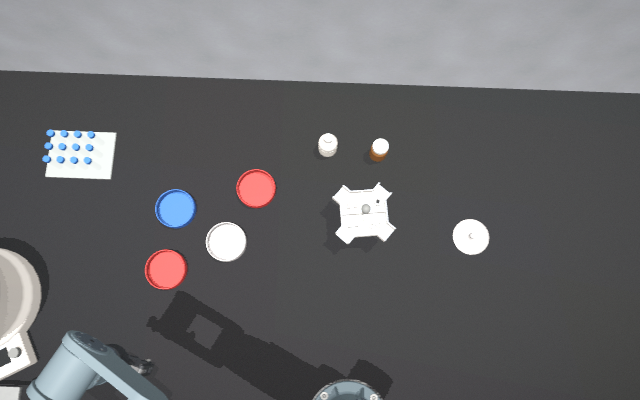

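View pics/side0.png

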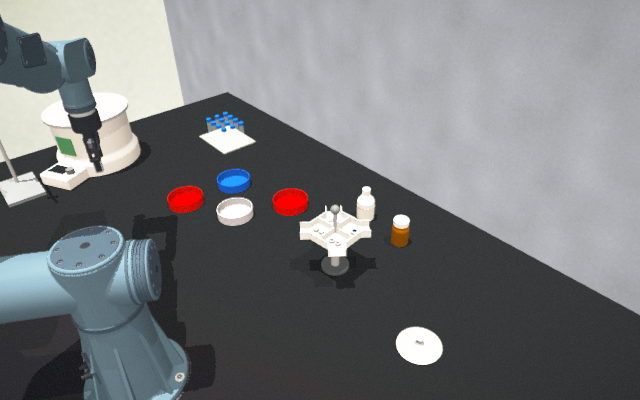

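Top view: the pan candidates are blue (175,208), red (256,188), red (166,269) and plain grey-white (226,242). The plain one fits "metal pan", since the coloured ones are look-alikes. The lid is at (471,237) and has a knob. I'll confirm with one enlarged composite of the tray and pan.

```bash
cat > h.py <<'E'
from bench import ctrl
import numpy as np, cv2
from scipy.spatial.transform import Rotation as R
def ray(n,u,v):
    m=ctrl.camera_model(n);K=m['camera_matrix'];T=m['cam_to_world']
    d=np.linalg.inv(K)@[u,v,1]; return T[:3,3],T[:3,:3]@[d[0],-d[1],-d[2]]
def at(n,u,v,z):
    c,d=ray(n,u,v); return c+d*(z-c[2])/d[2]
def proj(n,p):
    m=ctrl.camera_model(n);K=m['camera_matrix'];T=m['cam_to_world']
    q=T[:3,:3].T@(np.array(p)-T[:3,3]); return (K@[q[0],-q[1],-q[2]])[:2]/-q[2]
def crop(n,u,v,w,h,s):
    return cv2.resize(ctrl.camera(n)[v-h//2:v+h//2,u-w//2:u+w//2],None,fx=s,fy=s,interpolation=cv2.INTER_CUBIC)
E
python3 - <<'E'
from h import *
a=crop("top",364,212,80,80,5);b=crop("side",335,240,80,80,5)
c=crop("top",226,236,80,40,5)
d=crop("side",235,210,80,40,5)
cv2.imwrite("pics/c1.png",np.vstack([np.hstack([a,b]),np.hstack([c,d])]))
im=ctrl.camera("top")
print('pan',at("top",226,242,.03),at("side",235,206,.03))
print('knob',at("top",366,209,.198),at("side",335,210,.198))
E
```

```text
pan [0.49187803 0.37219304 0.03      ] [0.49961413 0.37905664 0.03      ]
knob [ 0.57373176 -0.02406976  0.198     ] [ 0.5736875  -0.02440315  0.198     ]
```

View pics/c1.png

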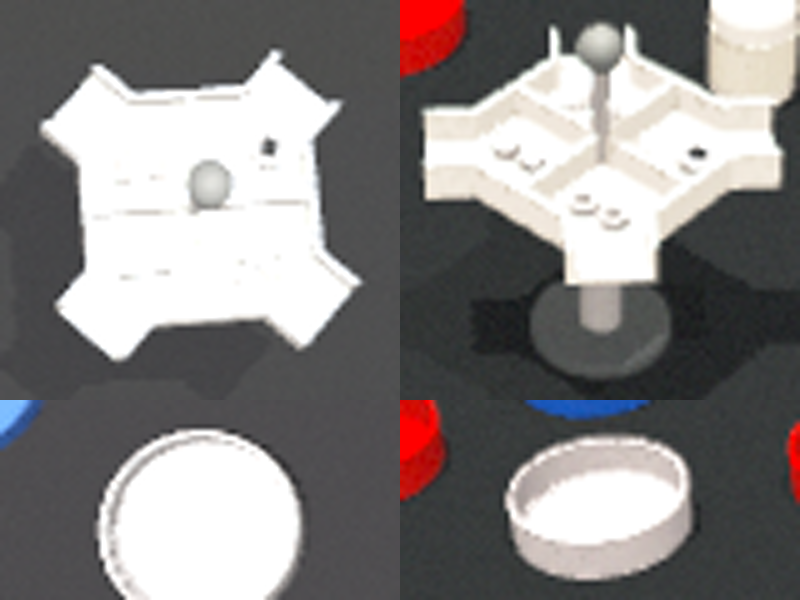

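The plain pan is confirmed: an open metal pan. In the side crop, two rings seem to sit in the near bay, the nut (dark hole) in the right bay, and two parts in the left bay. I'll check with a contrast stretch, and measure the tray's yaw at the same time.

Run:
```python
from h import *
def st(x,lo): return np.clip((x.astype(float)-lo)*255/(255-lo),0,255).astype(np.uint8)
a=st(crop("top",364,212,64,76,6),215)[:456];b=st(crop("side",335,240,66,76,6),150)
cv2.imwrite("pics/c2.png",np.hstack([a,b]))
```

```text
(no output)
```

View pics/c2.png

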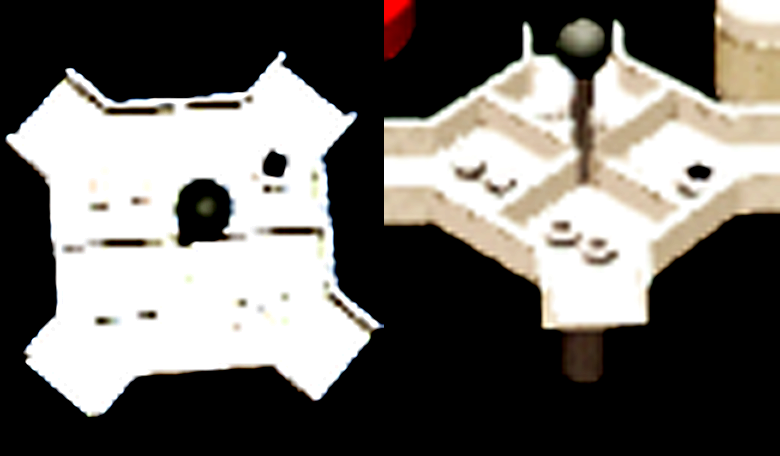

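The near bay (lower right in the top view, side crop (583,203)/(615,217)) shows two parts with holes, so those are the rings. The nut is in the right bay and plain solids are in the left one. The ring spout points toward the robot's (-x,-y). Next: refine the pan position and the tray yaw.

Run:
```python
from h import *
from scipy.optimize import least_squares
def cyl(n,c,r,h):
    t=np.linspace(0,2*np.pi,60);P=[proj(n,[c[0]+r*np.cos(a),c[1]+r*np.sin(a),z]) for a in t for z in(0,h)]
    M=cv2.moments(cv2.convexHull(np.array(P,np.float32)));return np.array([M['m10'],M['m01']])/M['m00']
pk=dict(top=(226,242),side=(235,210)); ob={}
for n,(u,v) in pk.items():
    g=ctrl.camera(n).min(2); k,l,s,c=cv2.connectedComponentsWithStats((g>110).astype(np.uint8)); i=l[v,u]; ob[n]=cv2.moments(cv2.convexHull(np.argwhere(l==i)[:,::-1].astype(np.int32))); ob[n]=np.array([ob[n]['m10'],ob[n]['m01']])/ob[n]['m00']; print(n,s[i],ob[n])
for ns in(("top",),("side",),("top","side")):
    print(ns,least_squares(lambda p:np.concatenate([cyl(n,p,.058,.03)-ob[n] for n in ns]),[.495,.375]).x)
# tray outline midpoints (top), rim tops z=.143; knob
sp={225:(348,363.5),135:(61,385.5),45:(38,103.5),315:(317.5,86)}
T={a:np.array([332+(x+.5)/6-.5,174+(y+.5)/6-.5]) for a,(x,y) in sp.items()}
# assign: world dir
for a,p in T.items(): print(a,at("top",*p,.135))
W=np.array([at("top",*p,.135)[:2] for p in T.values()]);c=W.mean(0);print('c',c)
print(np.degrees(np.arctan2(*(W-c)[:,::-1].T)),np.linalg.norm(W-c,axis=1))
for n,u,v in(("top",380,150),("top",328,146)): print(at(n,u,v,.09))
```

```text
top [ 205  222   42   40 1297] [225.5417327  241.47636027]
side [216 197  37  29 882] [234.52032999 210.87310941]Traceback (most recent call last):
  File "<stdin>", line 10, in <module>
    return func(*args, **kwargs)
    result = trf(vector_fun.fun, vector_fun.jac, x0, f0, J0, lb, ub, ftol, xtol,
                 gtol, max_nfev, x_scale, loss_function, tr_solver,
                 tr_options.copy(), verbose, callback=callback_wrapped)
    return trf_no_bounds(
        fun, jac, x0, f0, J0, ftol, xtol, gtol, max_nfev, x_scale,
        loss_function, tr_solver, tr_options, verbose, callback=callback)
    f_new = fun(x_new)
    self._update_fun()
    ~~~~~~~~~~~~~~~~^^
    self.f = self.fun_wrapped(xp_copy(self.x))
             ~~~~~~~~~~~~~~~~^^^^^^^^^^^^^^^^^
    return np.atleast_1d(self.fun(x))
                         ~~~~~~~~^^^
    return self.f(x, *self.args, **self.kwargs)
           ~~~~~~^^^^^^^^^^^^^^^^^^^^^^^^^^^^^^
  File "<stdin>", line 10, in <lambda>
  File "<stdin>", line 4, in cyl
  File "h.py", line 10, in proj
    m=ctrl.camera_model(n);K=m['camera_matrix'];T=m['cam_to_world']
ValueError: time passes only in moves, steps and waits
```

```bash
sed -i 's/^def ray/import functools\ncm=functools.cache(ctrl.camera_model)\ndef ray/; s/ctrl.camera_model(n)/cm(n)/' h.py
python3 - <<'E'
from h import *
from scipy.optimize import least_squares
def cyl(n,c,r,h):
    t=np.linspace(0,2*np.pi,60);P=[proj(n,[c[0]+r*np.cos(a),c[1]+r*np.sin(a),z]) for a in t for z in(0,h)]
    M=cv2.moments(cv2.convexHull(np.array(P,np.float32)));return np.array([M['m10'],M['m01']])/M['m00']
ob=dict(top=np.array([225.54,241.48]),side=np.array([234.52,210.87]))
for ns in(("top",),("side",),("top","side")):
    print(ns,least_squares(lambda p:np.concatenate([cyl(n,p,.058,.03)-ob[n] for n in ns]),[.495,.375],diff_step=.01).x)
sp={225:(348,363.5),135:(61,385.5),45:(38,103.5),315:(317.5,86)}
T={a:np.array([332+(x+.5)/6-.5,174+(y+.5)/6-.5]) for a,(x,y) in sp.items()}
W=np.array([at("top",*p,.135)[:2] for p in T.values()]);c=W.mean(0);print('c',c)
print(np.degrees(np.arctan2(*(W-c)[:,::-1].T)),np.linalg.norm(W-c,axis=1))
for n,u,v in(("top",380,150),("top",328,146)): print(at(n,u,v,.09))
E
```

```text
('top',) [0.4952273 0.3758264]
('side',) [0.49479409 0.37721606]
('top', 'side') [0.49491848 0.37624001]
c [ 0.57600853 -0.02277881]
[-128.42648365  141.49652412   50.95669752  -38.60149025] [0.09351574 0.09360686 0.09367822 0.09259873]
[ 0.77342052 -0.07168813  0.09      ]
[0.77987796 0.08175035 0.09      ]
```

```bash
cat >> h.py <<'E'
def go(x,y,z):
    o=ctrl.get_obs();r=R.from_quat(np.array(o['eef_rot']),scalar_first=True);p=np.array(o['eef_pos'])
    d=r.inv().apply(np.array([x,y,z])-p);Y=r.as_matrix()[:,1]
    print('t',round(o['time_s'],2),'p',p.round(4),'yawY',round(np.degrees(np.arctan2(Y[1],Y[0])),2),'tilt',r.as_matrix()[:,2].round(3),'open',round(o['opening'],3),'F',np.round(o['wrist_force'],1),'grip',round(float(o['grasp_force']),1))
    print('shift',(d).round(4),'units',(d/.3).round(4),'q',np.round(o['q'],2))
E
python3 -m handwheel '[[0,0,0.038,0,0,0,0.45],[0,0,0.038,0,0,0,0.45],[0,0,0.0375,0,0,0,0.45],[0,0,0,-0.13,0,0.05,0.45],[0,0,0,-0.13,0,0.05,0.45],[0,0,0,-0.13,0,0.05,0.45],[0,0,0,-0.13,0,0.05,0.45],[0,0,0,-0.13,0,0.05,0.45]]'
python3 -m handwheel '[[0,0,0,-0.13,0,0.05,0.45],[0,0,0,-0.13,0,0.05,0.45],[0,0,0,-0.13,0,0.05,0.45],[0,0,0,-0.13,0.027,0.02,0.45],[0,0,0,-0.13,0,0,0.45],[0,0,0,0,0,0,0.45],[0,0,0,0,0,0,0.45],[0,0,0,0,0,0,0.45]]'
python3 -c "
from h import *
go(.4597,.3319,.018)"
```

```text
time_s: 1.35
eef_pos: [0.3331, 0.4235, 0.1417]
eef_rot: [0.0, 0.331, 0.944, 0.0]
wrist_force: [0.6, 0.8, 0.7]
opening: 0.454
grasp_force: 0.0
time_s: 2.15
eef_pos: [0.4885, 0.3095, 0.0909]
eef_rot: [-0.0, 0.331, 0.944, -0.0]
wrist_force: [-0.5, -0.0, -0.1]
opening: 0.45
grasp_force: 0.0
t 2.15 p [0.4885 0.3095 0.0909] yawY 51.38 tilt [-0.001  0.    -1.   ] open 0.45 F [-0.5 -0.  -0.1] grip 0.0
shift [ 0.0365 -0.0004  0.0729] units [ 0.1217 -0.0014  0.243 ] q [ 0.36  0.33  1.7   0.    1.11 -0.54]
```

```bash
python3 -m handwheel '[[0,0,0,0.06,0,0,0.45],[0,0,0,0.0617,-0.0014,0,0.45],[0,0,0,0,0,0.08,0.45],[0,0,0,0,0,0.08,0.45],[0,0,0,0,0,0.05,0.45],[0,0,0,0,0,0.033,0.45],[0,0,0,0,0,0,0.45],[0,0,0,0,0,0,0.45]]'
python3 -c "
from h import *
go(.4597,.3319,.018)
a=crop('side',245,205,80,60,5);b=crop('top',226,240,80,60,5);cv2.imwrite('pics/g1.png',np.hstack([a,b]))"
```

```text
time_s: 2.95
eef_pos: [0.4607, 0.3319, 0.0186]
eef_rot: [0.0, 0.331, 0.944, 0.0]
wrist_force: [-0.4, 0.7, -0.5]
opening: 0.447
grasp_force: 0.0
t 2.95 p [0.4607 0.3319 0.0186] yawY 51.38 tilt [ 0.001  0.    -1.   ] open 0.447 F [-0.4  0.7 -0.5] grip 0.0
shift [ 0.0008 -0.0007  0.0006] units [ 0.0027 -0.0022  0.0019] q [ 0.42  0.42  1.75  0.    0.97 -0.48]
```

View pics/g1.png

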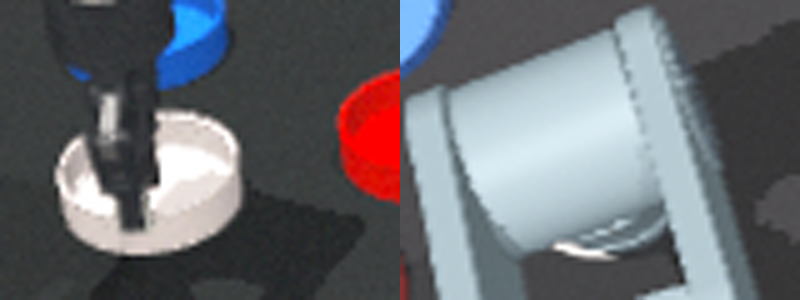

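The fingers straddle the near wall, one inside and one outside (side crop (130,210)). Closing and lifting.

```bash
python3 -m handwheel '[[0,0,0,0,0,0,0],[0,0,0,0,0,0,0],[0,0,0,0,0,0,0],[0,0,0,0,0,0,0],[0,0,0,0,0,0,0],[0,0,0,0,0,0,0],[0,0,0,0,0,-0.02,0],[0,0,0,0,0,-0.02,0]]'
python3 -c "
from h import *
go(.35,.10,.03)
im=crop('side',245,205,80,60,7);cv2.imwrite('pics/g2.png',im)"
```

```text
time_s: 3.85
eef_pos: [0.4605, 0.3314, 0.0304]
eef_rot: [-0.0, 0.331, 0.944, -0.0]
wrist_force: [0.3, -1.0, -0.3]
opening: -0.002
grasp_force: 0.0
t 3.85 p [0.4605 0.3314 0.0304] yawY 51.36 tilt [-0. -0. -1.] open -0.002 F [ 0.3 -1.  -0.3] grip 0.0
shift [-0.0582 -0.2498  0.0005] units [-0.1941 -0.8325  0.0016] q [ 0.41  0.4   1.75 -0.    0.99 -0.48]
```

View pics/g2.png

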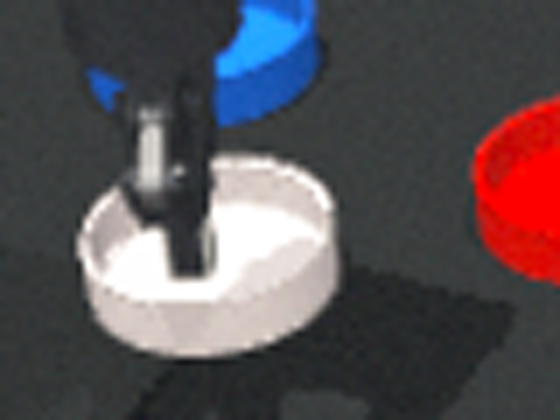

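```bash
python3 -c "
from h import *
for z in(.0194,.0304,.04): print(z,proj('side',[.4605,.3314,z]))
for k in(.055,.058): print('rim',proj('side',[.495-.6245*k,.376-.781*k,.03]),proj('side',[.495-.6245*k,.376-.781*k,.0]))
for z in (.01,.02,.03): print(at('side',232.1,214.3,z))
"
```

```text
0.0194 [232.94047906 220.14718981]
0.0304 [232.50505853 217.36832239]
0.04 [232.12202205 214.92377158]
rim [232.28330312 217.21465954] [233.46369602 224.73353359]
rim [232.17033567 217.79121237] [233.35392876 225.31562166]
[0.4808857  0.37133743 0.01      ]
[0.47465592 0.35897652 0.02      ]
[0.46842613 0.34661562 0.03      ]
```

```bash
python3 -c "
from h import *
g=np.mean([ctrl.camera('side') for _ in range(2)],0)/255
im=cv2.resize((255*g**.45).astype(np.uint8)[150:235,195:265],None,fx=7,fy=7,interpolation=cv2.INTER_NEAREST)
cv2.imwrite('pics/g3.png',im)"
```

```text
(no output)
```

View pics/g3.png

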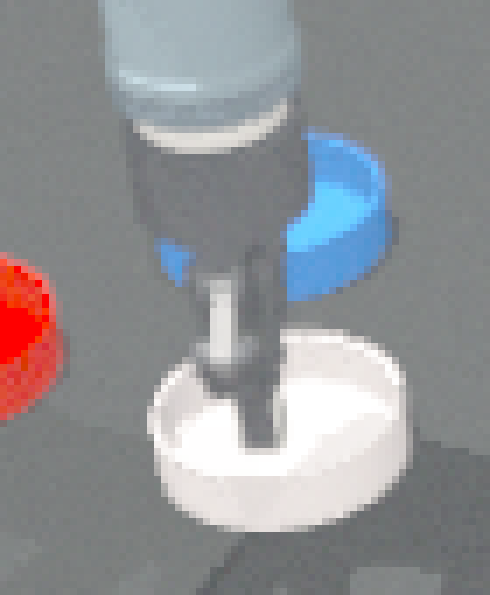

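The fingers are fully shut and the pan hasn't moved (same blob). The tip at about (232,214) back-projects to z≈0.04 above the wall, so the tips are higher than I assumed. I'll reopen and go lower, watching the force.

```bash
python3 -m handwheel '[[0,0,0,0,0,0,0.45],[0,0,0,0,0,0,0.45],[0,0,0,0,0,0,0.45],[0,0,0,0,0,0,0.45],[0,0,0,0,0,0.02,0.45],[0,0,0,0,0,0.02,0.45],[0,0,0,0,0,0.01,0.45],[0,0,0,0,0,0,0.45]]'
python3 -m handwheel '[[0,0,0,0,0,0.005,0.45],[0,0,0,0,0,0.005,0.45],[0,0,0,0,0,0,0.45],[0,0,0,0,0,0,0],[0,0,0,0,0,0,0],[0,0,0,0,0,0,0],[0,0,0,0,0,0,0],[0,0,0,0,0,0,0]]'
python3 -c "
from h import *
go(.35,.10,.03)"
```

```text
time_s: 4.8
eef_pos: [0.4598, 0.3312, 0.0141]
eef_rot: [-0.001, 0.331, 0.944, -0.001]
wrist_force: [0.8, 0.2, 0.5]
opening: 0.453
grasp_force: 0.0
time_s: 5.6
eef_pos: [0.4608, 0.3315, 0.0123]
eef_rot: [0.0, 0.331, 0.944, 0.0]
wrist_force: [1.8, -0.2, -0.4]
opening: 0.013
grasp_force: 41.0
t 5.6 p [0.4608 0.3315 0.0123] yawY 51.36 tilt [ 0.  0. -1.] open 0.013 F [ 1.8 -0.2 -0.4] grip 41.0
shift [-0.058  -0.2501 -0.0178] units [-0.1934 -0.8335 -0.0594] q [ 0.41  0.43  1.75 -0.    0.96 -0.48]
```

```bash
python3 -m handwheel '[[0,0,0,0,0,0,0.45],[0,0,0,0,0,0,0.45],[0,0,0,0,0,0,0.45],[0,0,0,0,0,0.008,0.45],[0,0,0,0,0,0.008,0.45],[0,0,0,0,0,0.008,0.45],[0,0,0,0,0,0,0.45],[0,0,0,0,0,0,0.45]]'
python3 -m handwheel '[[0,0,0,0,0,0,0],[0,0,0,0,0,0,0],[0,0,0,0,0,0,0],[0,0,0,0,0,0,0],[0,0,0,0,0,0,0],[0,0,0,0,0,0,0],[0,0,0,0,0,0,0],[0,0,0,0,0,0,0]]'
```

```text
time_s: 6.4
eef_pos: [0.4605, 0.3314, 0.0047]
eef_rot: [-0.0, 0.331, 0.944, -0.0]
wrist_force: [0.7, -0.0, 0.0]
opening: 0.449
grasp_force: 0.0
time_s: 7.2
eef_pos: [0.4606, 0.3315, 0.0051]
eef_rot: [0.0, 0.331, 0.944, 0.0]
wrist_force: [-1.8, -0.5, 4.1]
opening: 0.017
grasp_force: 56.2
```

```bash
python3 -m handwheel '[[0,0,0,0,0,-0.01,0],[0,0,0,0,0,-0.015,0],[0,0,0,0,0,-0.015,0],[0,0,0,0,0,0,0],[0,0,0,0,0,0,0],[0,0,0,0,0,0,0],[0,0,0,0,0,0,0],[0,0,0,0,0,0,0]]'
python3 -c "
from h import *
go(.35,.10,.017)
g=ctrl.camera('side')/255
im=cv2.resize((255*g**.45).astype(np.uint8)[160:240,195:275],None,fx=7,fy=7,interpolation=cv2.INTER_NEAREST)
cv2.imwrite('pics/g4.png',im)"
```

```text
time_s: 8.0
eef_pos: [0.4604, 0.3314, 0.0167]
eef_rot: [-0.0, 0.331, 0.944, -0.0]
wrist_force: [-0.4, -0.1, -1.0]
opening: 0.018
grasp_force: 55.5
t 8.0 p [0.4604 0.3314 0.0167] yawY 51.36 tilt [-0. -0. -1.] open 0.018 F [-0.4 -0.1 -1. ] grip 55.5
shift [-5.820e-02 -2.497e-01 -2.000e-04] units [-1.941e-01 -8.324e-01 -7.000e-04] q [ 0.41  0.42  1.75 -0.    0.97 -0.48]
```

View pics/g4.png

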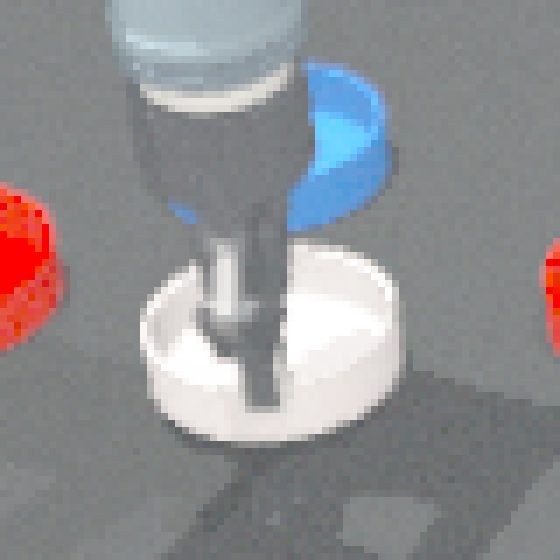

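The pan is lifted level: its lower edge moved from row 226 to about 222. Carrying it around the near side of the tray.

```bash
python3 -m handwheel '[[0,0,0,-0.0275,-0.1014,0,0],[0,0,0,-0.0275,-0.1014,0,0],[0,0,0,-0.0275,-0.1014,0,0],[0,0,0,-0.0275,-0.1014,0,0],[0,0,0,-0.0275,-0.1014,0,0],[0,0,0,-0.0275,-0.1014,0,0],[0,0,0,-0.0275,-0.1014,0,0],[0,0,0,-0.0275,-0.1014,0,0]]'
python3 -m handwheel '[[0,0,0,-0.0677,-0.0846,0,0],[0,0,0,-0.0677,-0.0846,0,0],[0,0,0,-0.0677,-0.0846,0,0],[0,0,0,-0.0677,-0.0846,0,0],[0,0,0,-0.0677,-0.0846,0,0],[0,0,0,-0.0677,-0.0846,0,0],[0,0,0,-0.0677,-0.0846,0,0],[0,0,0,-0.0677,-0.0846,0,0]]'
python3 -c "
from h import *
go(.466,-.1598,.0155)"
```

```text
time_s: 8.85
eef_pos: [0.3598, 0.0992, 0.0171]
eef_rot: [0.0, 0.331, 0.944, 0.0]
wrist_force: [-0.4, -0.4, -2.7]
opening: 0.012
grasp_force: 55.8
time_s: 9.65
eef_pos: [0.3604, -0.1615, 0.0172]
eef_rot: [0.001, 0.331, 0.944, -0.0]
wrist_force: [0.8, -0.1, -2.4]
opening: 0.015
grasp_force: 55.9
t 9.65 p [ 0.3604 -0.1615  0.0172] yawY 51.34 tilt [ 0.001 -0.001 -1.   ] open 0.015 F [ 0.8 -0.1 -2.4] grip 55.9
shift [-0.0814  0.0673  0.0018] units [-0.2713  0.2245  0.006 ] q [-0.72  0.09  2.18  0.    0.86 -1.62]
```

```bash
python3 -m handwheel '[[0,0,0,-0.0452,0.0374,0,0],[0,0,0,-0.0452,0.0374,0,0],[0,0,0,-0.0452,0.0374,0,0],[0,0,0,-0.0452,0.0374,0,0],[0,0,0,-0.0452,0.0374,0,0],[0,0,0,-0.0452,0.0374,0,0],[0,0,0,0,0,0.02,0],[0,0,0,0,0,0.019,0]]'
python3 -c "
from h import *
go(.466,-.1598,.0050)
g=ctrl.camera('side')/255;t=ctrl.camera('top')/255
f=lambda g,a,b,c,d:cv2.resize((255*g**.6).astype(np.uint8)[a:b,c:d],None,fx=4,fy=4)
cv2.imwrite('pics/g5.png',np.hstack([f(g,170,310,250,350),f(t,170,310,320,420)]))"
```

```text
time_s: 10.45
eef_pos: [0.4656, -0.158, 0.0048]
eef_rot: [-0.0, 0.33, 0.944, -0.0]
wrist_force: [-9.1, -4.3, 61.0]
opening: 0.017
grasp_force: 71.0
t 10.45 p [ 0.4656 -0.158   0.0048] yawY 51.41 tilt [-0. -0. -1.] open 0.017 F [-9.1 -4.3 61. ] grip 71.0
shift [-0.0015 -0.0011 -0.0002] units [-0.0049 -0.0038 -0.0007] q [-0.57  0.31  1.95 -0.    0.88 -1.47]
```

View pics/g5.png

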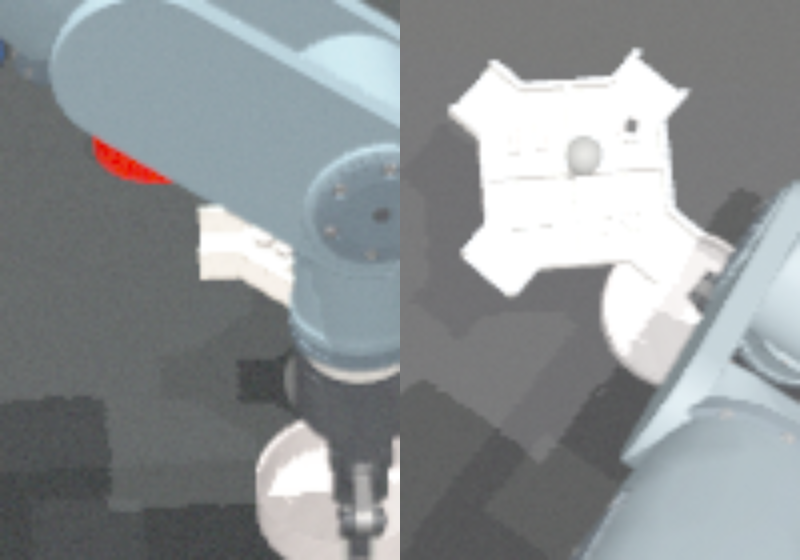

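The pan is under the near spout (top crop ~(650,310)) and on the bench, pressing at 61 N. I'll ease off, open and rise.

```bash
python3 -m handwheel '[[0,0,0,0,0,-0.006,0.3],[0,0,0,0,0,0,0.3],[0,0,0,0,0,0,0.3],[0,0,0,0,0,0,0.3],[0,0,0,0,0,-0.02,0.3],[0,0,0,0,0,-0.05,0.3],[0,0,0,0,0,-0.1,0.3],[0,0,0,0,0,-0.1,0.3]]'
python3 -m handwheel '[[0,0,0,0,0,-0.1,0.3],[0,0,0,0,0,-0.1,0.3],[0,0,0,0,0,-0.1,0.3],[0,0,0,0,0,-0.1,0.3],[0,0,0,0,0,-0.1,0.5],[0,0,0,0,0,-0.06,0.5],[0,0,0,0,0,0,0.5],[0,0,0,0,0,0,0.5]]'
python3 -c "
from h import *
go(.575,-.0235,.25)
im=ctrl.camera('side');g=cv2.resize(im[220:310,270:360],None,fx=6,fy=6);cv2.imwrite('pics/g6.png',g)"
```

```text
time_s: 11.35
eef_pos: [0.4653, -0.1577, 0.0887]
eef_rot: [-0.001, 0.331, 0.944, 0.0]
wrist_force: [0.4, 0.5, 0.2]
opening: 0.298
grasp_force: 0.0
time_s: 12.15
eef_pos: [0.4657, -0.1579, 0.2558]
eef_rot: [0.0, 0.331, 0.944, -0.0]
wrist_force: [0.5, 0.4, 0.2]
opening: 0.501
grasp_force: 0.0
t 12.15 p [ 0.4657 -0.1579  0.2558] yawY 51.36 tilt [ 0. -0. -1.] open 0.501 F [0.5 0.4 0.2] grip 0.0
shift [-0.0014  0.1732  0.0058] units [-0.0048  0.5775  0.0195] q [-0.57 -0.04  1.76 -0.    1.42 -1.47]
```

View pics/g6.png

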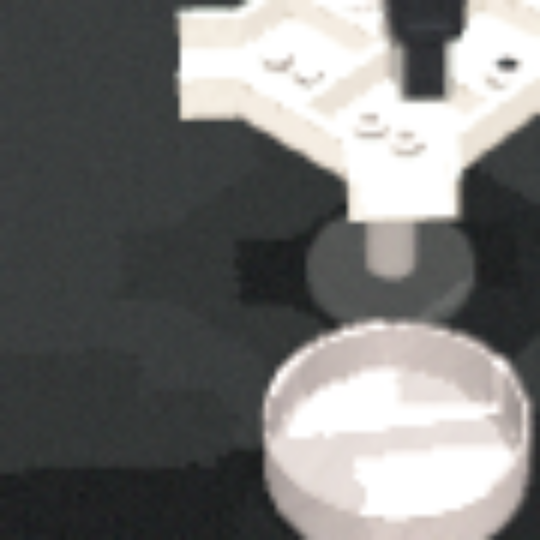

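The pan stands flat, directly out from the ring spout (side crop ~(395,430)), with the rings still in the bay. Next: calibrate the fingertip height from this view and work out the knob approach.

```bash
python3 -c "
from h import *
for off in(0,.02,.03):
  for z in(.2448,.2558,.266,.275): print(off,z,proj('side',[.4657-.6245*off,-.1579-.781*off,z]).round(1))
im=ctrl.camera('side');g=im.max(2)
print([ (v,int(g[v,341])) for v in range(228,242)])
c=np.array([.5009,-.114])
for d in np.arange(0,360,90):
  a=np.radians(d);print(d,proj('side',[c[0]+.058*np.cos(a),c[1]+.058*np.sin(a),.03]).round(1))
t=np.radians(np.arange(0,360,5));P=np.array([proj('side',[c[0]+.058*np.cos(a),c[1]+.058*np.sin(a),.03]) for a in t]);print(P.min(0),P.max(0),'seen x 314-358.2, y min 273.3')
"
```

```text
0 0.2448 [338.9 238.4]
0 0.2558 [339.  234.6]
0 0.266 [339.  231.1]
0 0.275 [339.  227.9]
0.02 0.2448 [339.5 244.2]
0.02 0.2558 [339.6 240.4]
0.02 0.266 [339.6 236.8]
0.02 0.275 [339.6 233.6]
0.03 0.2448 [339.8 247.2]
0.03 0.2558 [339.9 243.3]
0.03 0.266 [339.9 239.7]
0.03 0.275 [339.9 236.5]
[(228, 54), (229, 53), (230, 56), (231, 54), (232, 57), (233, 54), (234, 48), (235, 52), (236, 77), (237, 237), (238, 255), (239, 255), (240, 255), (241, 255)]
0 [353.4 277.9]
90 [322.7 276.6]
180 [320.3 299.3]
270 [352.7 300.8]
[314.94118218 272.73915362] [359.61344489 305.15793257] seen x 314-358.2, y min 273.3
```

```bash
python3 -m handwheel '[[0,0,0.0455,0,0,-0.02,0.5],[0,0,0.0455,0,0,-0.02,0.5],[0,0,0.0455,0,0,-0.02,0.5],[0,0,0.0455,0,0,-0.02,0.5],[0,0,0.0455,0,0,-0.02,0.5],[0,0,0.0455,0,0,-0.02,0.5],[0,0,0.0455,0,0,0,0.5],[0,0,0.0455,0,0,0,0.5]]'
python3 -m handwheel '[[0,0,0.0455,0,0,0,0.5],[0,0,0.0455,0,0,0,0.5],[0,0,0.0455,0,0,0,0.5],[0,0,0,0,0,0,0.5],[0,0,0,0,0,0,0.5],[0,0,0,0,0,0,0.5],[0,0,0,0,0,0,0.5],[0,0,0,0,0,0,0.5]]'
python3 -c "
from h import *
go(.5745,-.0238,.25)"
```

```text
time_s: 13.05
eef_pos: [0.4654, -0.1577, 0.2905]
eef_rot: [-0.001, 0.791, 0.612, -0.0]
wrist_force: [-0.4, -0.1, -0.3]
opening: 0.5
grasp_force: 0.0
time_s: 13.85
eef_pos: [0.4659, -0.1581, 0.2919]
eef_rot: [-0.0, 0.901, 0.433, -0.0]
wrist_force: [0.2, -0.4, 1.2]
opening: 0.501
grasp_force: 0.0
t 13.85 p [ 0.4659 -0.1581  0.2919] yawY -38.67 tilt [-0.  0. -1.] open 0.501 F [ 0.2 -0.4  1.2] grip 0.0
shift [0.1727 0.0009 0.0419] units [0.5757 0.003  0.1398] q [-0.57 -0.07  1.71  0.    1.49  0.11]
```

```bash
python3 -m handwheel '[[0,0,0,0.096,0.0005,0,0.5],[0,0,0,0.096,0.0005,0,0.5],[0,0,0,0.096,0.0005,0,0.5],[0,0,0,0.096,0.0005,0,0.5],[0,0,0,0.096,0.0005,0,0.5],[0,0,0,0.0957,0.0005,0,0.5],[0,0,0,0,0,0.06,0.5],[0,0,0,0,0,0.06,0.5]]'
python3 -m handwheel '[[0,0,0,0,0,0.06,0.5],[0,0,0,0,0,0.06,0.5],[0,0,0,0,0,0.06,0.5],[0,0,0,0,0,0.05,0.5],[0,0,0,0,0,0.04,0.5],[0,0,0,0,0,0.023,0.5],[0,0,0,0,0,0,0.5],[0,0,0,0,0,0,0.5]]'
python3 -c "
from h import *
go(.5745,-.0238,.168)"
```

```text
time_s: 14.65
eef_pos: [0.5755, -0.023, 0.2559]
eef_rot: [0.0, 0.901, 0.434, 0.001]
wrist_force: [-0.0, 0.1, 0.6]
opening: 0.501
grasp_force: 0.0
time_s: 15.45
eef_pos: [0.575, -0.024, 0.1686]
eef_rot: [0.0, 0.902, 0.433, 0.0]
wrist_force: [0.7, -0.9, -0.0]
opening: 0.501
grasp_force: 0.0
t 15.45 p [ 0.575  -0.024   0.1686] yawY -38.73 tilt [ 0.001 -0.    -1.   ] open 0.501 F [ 0.7 -0.9 -0. ] grip 0.0
shift [-0.0002 -0.0006  0.0006] units [-0.0006 -0.0019  0.0021] q [-0.25  0.23  1.65 -0.    1.26  0.43]
```

```bash
python3 -m handwheel '[[0,0,0,0,0,0,0],[0,0,0,0,0,0,0],[0,0,0,0,0,0,0],[0,0,0,0,0,0,0],[0,0,0,0,0,0,0],[0,0,0,0,0,0,0],[0,0,0,0,0,0,0],[0,0,0,0,0,0,0]]'
```

```text
time_s: 16.25
eef_pos: [0.5754, -0.024, 0.1693]
eef_rot: [0.001, 0.902, 0.433, 0.001]
wrist_force: [-1.0, 0.9, 5.8]
opening: 0.268
grasp_force: 58.8
```

```bash
python3 -m handwheel '[[0,0,0,-0.0203,0,0.0007,0],[0,0,0,-0.0203,0,0.002,0],[0,0,0,-0.0203,0,0.0033,0],[0,0,0,-0.0203,0,0.0047,0],[0,0,0,-0.0203,0,0.0063,0],[0,0,0,-0.0203,0,0.008,0],[0,0,0,-0.0203,0,0.0093,0],[0,0,0,-0.0203,0,0.0113,0]]'
python3 -m handwheel '[[0,0,0,0,0,0,0],[0,0,0,0,0,0,0],[0,0,0,0,0,0,0],[0,0,0,0,0,0,0],[0,0,0,0,0,0,0],[0,0,0,0,0,0,0],[0,0,0,0,0,0,0],[0,0,0,0,0,0,0]]'
python3 -c "
from h import *
go(.575,-.024,.169)
im=ctrl.camera('side');cv2.imwrite('pics/tip.png',im)
g=im[265:320,305:370].min(2)
for r in g[::2,::2]: print(' '.join('%3d'%v for v in r))"
```

```text
time_s: 17.05
eef_pos: [0.5456, -0.062, 0.1559]
eef_rot: [0.001, 0.902, 0.433, 0.002]
wrist_force: [3.4, 3.8, 7.2]
opening: 0.267
grasp_force: 61.0
time_s: 17.85
eef_pos: [0.5456, -0.0622, 0.1558]
eef_rot: [0.001, 0.902, 0.433, 0.002]
wrist_force: [2.2, 2.1, 5.9]
opening: 0.266
grasp_force: 61.1
t 17.85 p [ 0.5456 -0.0622  0.1558] yawY -38.72 tilt [ 0.004 -0.001 -1.   ] open 0.266 F [2.2 2.1 5.9] grip 61.1
shift [ 0.0482 -0.0009 -0.0132] units [ 0.1605 -0.003  -0.0439] q [-0.33  0.18  1.73  0.    1.22  0.35]
 51  53  53  39  31  30  31  31  72  81  80 241 251 255 255 255 255 255 255 248  93  82  45  33  32  29  34  35  36  35  38  39  41
 53  52  54  32  23  29  28  37  57  81  80 232 247 255 255 255 255 255 255 204  79  82  39  33  33  33  31  40  41  40  37  41  38
 52  51  37  29  32  28  35  33  30  82  83  82  81  79  82  86  78  79  82  82  81  74  28  30  36  31  35  41  38  35  32  36  35
 55  54  38  32  33  32  33  33  32  48  81  84  85  78  81  77  83  81  80  86  78  38  36  33  31  33  28  31  38  38  44  35  41
 51  49  33  35  32  34  34  30  34  32  38  77  92 103 11
[... 2409 characters left out ...]
 121  58  56  60  58  56  57  58  57  57
 55  60  57  58  55  58  59  59  56  78 171 191 193 194 193 193 196 200 192 194 179 197  61  58  56  54  58  59  60  60  57  60  58
 57  61  59  54  57  59  53  56  56  58  57  57 114 148 179 181 179 180 154 105  59  53  64  57  59  53  55  59  57  57  54  57  58
 60  58  58  55  58  55  57  58  53  60  59  58  58  60  60  56  57  58  60  54  59  55  59  57  56  56  57  57  60  58  56  56  55
 58  57  59  59  58  57  60  58  57  58  61  57  58  57  59  55  60  59  57  54  57  58  57  54  55  56  57  60  56  60  55  55  59
 54  57  59  55  57  59  53  56  57  55  58  58  56  52  60  57  54  58  60  59  57  56  56  51  57  58  58  56  57  57  58  59  60
```

```bash
python3 -c "
from h import *
im=cv2.imread('pics/tip.png').min(2)
print('cols 334..',);[print(v,' '.join('%3d'%x for x in im[v,334:348])) for v in range(298,309)]
print('cols 344..');[print(v,' '.join('%3d'%x for x in im[v,342:360])) for v in range(280,294)]
print('tray cols 318..352');[print(v,' '.join('%3d'%x for x in im[v,316:356])) for v in range(228,270)]
"
```

```text
cols 334..
298 215 236 239 240 241 255 255 255 255 255 255 255 255 255
299 238 255 255 255 255 255 255 255 255 255 255 255 255 255
300 255 255 255 255 255 254 255 255 255 255 255 255 255 255
301 255 255 255 255 254 252 250 253 254 255 255 255 255 255
302 255 255 255 254 240 183 174 221 253 255 255 255 255 255
303 255 255 251 252 243 216 210 223 253 251 255 255 255 255
304 255 255 254 232 253 254 255 254 254 245 254 254 249 210
305 255 255 254 243 248 254 255 254 250 232 198 193 195 192
306 231 230 231 230 201 189 187 191 192 193 193 193 193 193
307 195 197 194 194 193 193 192 189 197 197 194 191 190 189
308 199 196 197 190 187 192 192 195 196 191 196 189 195 192
cols 344..
280 182 183 184 180 179 177 174 188 195 193 247 246 136  43  39  36  41  38
281 186 183 181 182 175 176 176 174 195 195 194 190 158  87  44  38  38  38
282 190 187 182 185 175 177 178 174 194 194 199 171 192 158  75  39  33  37
283 220 220 194 196 178 176 175 173 193 200 194 165 156 197 125  54  43  37
284 218 219 219 218 189 180 178 178 188 196 191 164 157 177 162  85  59  44
285 220 218 219 221 223 190 178 186 19
[... 6852 characters left out ...]
  93  83  82  79  45  31  33  34  32  34  29
266  19  32  25  29  27  65  79  80  81  81 172 240 251 251 255 255 255 255 255 255 255 255 255 255 255 255 253 212 123  84  83  82  77  37  29  32  30  32  26  26
267  30  28  32  37  29  57  79  81  81  80 171 232 245 247 247 255 255 255 255 255 255 255 255 255 255 255 252 204 104  79  79  82  71  39  35  33  33  33  28  33
268  32  33  26  28  34  45  71  79  81  85 122 128 127 151 151 172 209 214 212 215 243 246 252 252 252 253 230 164  96  79  81  79  56  29  31  29  28  32  26  32
269  33  35  30  33  30  30  64  82  82  83  83  82  83  81  81  79  82  82  81  86  81  78  78  79  80  82  79  82  81  81  79  74  43  28  31  30  35  36  30  31
```

```bash
python3 -c "
from h import *
im=cv2.imread('pics/tip.png').min(2)
[print(v,' '.join('%3d'%x for x in im[v,312:338])) for v in range(284,308)]
"
```

```text
284  38  39  49 153 177 174 172 166 169 167 170 174 181 173 168 168 172 168 170 171 170 171 169 168 209 217
285  41  40  97 192 175 171 162 163 167 170 174 170 171 172 170 167 170 169 171 170 169 171 168 170 210 216
286  35  36 170 172 168 173 164 169 181 179 182 181 175 177 181 177 183 182 181 182 179 170 167 176 211 219
287  40  51 201 165 163 171 164 193 211 216 216 216 215 215 218 217 218 218 218 216 217 178 167 209 220 238
288  37  79 195 168 165 174 176 210 218 215 215 217 217 215 214 217 217 215 216 215 214 185 178 214 219 255
289  37  77 206 170 164 186 211 216 216 216 216 215 215 216 218 219 217 214 212 217 217 217 217 219 220 254
290  39  71 203 170 169 200 211 216 213 213 216 217 216 216 218 220 215 214 213 216 215 217 219 219 219 216
291  37  71 201 171 186 212 218 216 215 215 214 215 217 219 217 216 216 213 215 215 216 218 220 218 218 218
292  32  54 196 175 203 218 215 216 213 213 214 217 218 215 217 213 213 215 215 218 215 220 219 218 219 218
293  32  51 168 204 215 215 210 210 212 215 218 217 218 216 217 210 214 215 215 218 219 219 218 219 214 216
294  33  28 161 218 
[... 791 characters left out ...]
 236 239 239 238 255 255 255 255 255 255 255 255 255
302  33  33  33 138 179 187 191 196 196 211 253 252 246 255 255 255 255 255 255 255 255 255 255 255 255 254
303  42  33  28  80 175 189 190 192 188 173 180 217 253 254 255 255 255 255 255 255 255 255 255 255 251 252
304  36  36  35  51 163 186 187 186 187 188 192 195 181 224 252 254 254 255 255 255 255 255 255 255 254 232
305  46  40  53  44 108 166 182 186 190 190 192 193 193 197 184 188 229 249 254 254 254 254 255 255 254 243
306  59  56  60  54  53 103 164 186 189 191 194 193 195 199 196 198 195 193 194 195 192 190 231 230 231 230
307  58  58  60  55  51  48 105 170 188 188 193 194 195 199 195 197 192 191 196 198 199 199 195 197 194 194
```

Both rings are in the pan: hole patterns at (319,295) and (339,303), and the bay is smooth. I'll bring the tray back level, let go and rise.

```bash
python3 -m handwheel '[[0,0,0,0.0203,0,-0.0113,0],[0,0,0,0.0203,0,-0.0093,0],[0,0,0,0.0203,0,-0.008,0],[0,0,0,0.0203,0,-0.0063,0],[0,0,0,0.0203,0,-0.0047,0],[0,0,0,0.0203,0,-0.0033,0],[0,0,0,0.0203,0,-0.002,0],[0,0,0,0.0203,0,-0.0007,0]]'
python3 -m handwheel '[[0,0,0,0,0,0,0.5],[0,0,0,0,0,0,0.5],[0,0,0,0,0,0,0.5],[0,0,0,0,0,0,0.5],[0,0,0,0,0,0,0.5],[0,0,0,0,0,0,0.5],[0,0,0,0,0,-0.03,0.5],[0,0,0,0,0,-0.06,0.5]]'
python3 -m handwheel '[[0,0,0,0,0,-0.1,0.5],[0,0,0,0,0,-0.1,0.5],[0,0,0,0,0,-0.1,0.5],[0,0,0,0,0,-0.1,0.5],[0,0,0,0,0,-0.1,0.5],[0,0,0,0,0,0,0.5],[0,0,0,0,0,0,0.5],[0,0,0,0,0,0,0.5]]'
python3 -c "
from h import *
im=ctrl.camera('side');cv2.imwrite('pics/end.png',im);im=im.min(2)
a=cv2.imread('pics/tip.png').min(2);s=cv2.imread('pics/side0.png').min(2)
go(.575,-.024,.169)
[print(v,' '.join('%3d'%x for x in im[v,314:344])) for v in range(292,307)]
print('tray vs start');[print(v,' '.join('%4d'%x for x in (im[v,296:374:2].astype(int)-s[v,296:374:2]))) for v in range(206,262,2)]
t=cv2.imread('pics/top0.png').min(2).astype(int);e=ctrl.camera('top').min(2).astype(int)
for n,(u,v) in dict(lid=(471,237),jar=(380,150),flask=(328,146)).items(): print(n,abs(t-e)[v-15:v+15,u-15:u+15].mean())
"
```

```text
time_s: 18.7
eef_pos: [0.5745, -0.0235, 0.1679]
eef_rot: [-0.0, 0.902, 0.433, -0.001]
wrist_force: [-2.5, -2.7, 3.4]
opening: 0.267
grasp_force: 60.4
time_s: 19.5
eef_pos: [0.5736, -0.0237, 0.1944]
eef_rot: [-0.001, 0.902, 0.433, -0.001]
wrist_force: [0.2, -0.1, -0.4]
opening: 0.506
grasp_force: 0.0
time_s: 20.3
eef_pos: [0.5741, -0.0238, 0.344]
eef_rot: [-0.001, 0.902, 0.433, -0.001]
wrist_force: [0.7, -0.4, -0.8]
opening: 0.503
grasp_force: 0.0
t 20.35 p [ 0.574  -0.0237  0.3436] yawY -38.73 tilt [-0.002  0.001 -1.   ] open 0.503 F [-0.9  0.5 -0.4] grip 0.0
shift [0.0006 0.0014 0.1746] units [0.0021 0.0046 0.582 ] q [-0.25  0.11  1.44  0.    1.6   0.43]
292 254 220 207 213 214 214 214 212 235 255 255 255 247 237 236 237 255 255 255 255 255 255 255 255 255 255 255 255 255 255
293 242 249 223 220 223 227 230 237 255 255 255 255 255 255 255 255 255 255 255 255 255 255 255 255 255 255 255 255 255 255
294 229 254 234 237 248 251 252 255 255 255 255 255 255 255 255 255 255 255 255 255 255 255 255 255 255 255 255 255 255 255
295 158 254 248 253 254 254 210 255 255 255 255 255 255 255 255 
[... 6366 characters left out ...]
4   -1    0  -16  -19  -21  -17  -14  -15  -19
256   -3   -7   -5   -3    8   -3    3   -1    5    3   -3    5    3   -3    2    5    8    2   11   40   25   13   31   33   45   11   -1    3    4    7    1    5    2   -4  -15  -16  -21  -18  -21
258    2    4    1    0   -2    4   -2    5   -1   -1   -5   -2   -1    0   -1    1    2   -3    5    1    4    6    1    6   -2   -1   -3    0   -5    0    3    1    2    1   -4    4    5    1   -1
260   -3    1    4    6    3    3   -1   -2    0    1   -7   -1    3    4    9   -1    5    3    6    6    7    3    4    2    3    4    0   -1    0    6   -2    3    2    2    5    6   -1    6    9
lid 0.4222222222222222
jar 97.83
flask 2.763333333333333
```

```bash
python3 -m handwheel '[[0,0,0,-0.1,0,-0.05,0.5],[0,0,0,-0.1,0,-0.05,0.5],[0,0,0,-0.1,0,-0.05,0.5],[0,0,0,-0.1,0,0,0.5],[0,0,0,-0.1,0,0,0.5],[0,0,0,-0.1,0,0,0.5],[0,0,0,0,0,0,0.5],[0,0,0,0,0,0,0.5]]'
python3 -c "
from h import *
im=ctrl.camera('side');cv2.imwrite('pics/end2.png',im);im=im.min(2)
s=cv2.imread('pics/side0.png').min(2)
for n,a in(('now',im),('start',s)):
  print(n);[print(v,' '.join('%3d'%x for x in a[v,326:354])) for v in range(238,262)]
print('ring2');[print(v,' '.join('%3d'%x for x in im[v,312:326])) for v in range(290,302)]
t=cv2.imread('pics/top0.png').min(2).astype(int);e=ctrl.camera('top').min(2).astype(int)
for n,(u,v) in dict(lid=(471,237),jar=(380,150),flask=(328,146)).items(): print(n,abs(t-e)[v-15:v+15,u-15:u+15].mean())
for n,(u,v) in dict(jar=(400,232),flask=(366,205)).items(): print('side',n,abs(s.astype(int)-im)[v-15:v+15,u-12:u+12].mean())
"
```

```text
time_s: 21.2
eef_pos: [0.4617, -0.1645, 0.3894]
eef_rot: [-0.001, 0.902, 0.432, -0.0]
wrist_force: [0.4, 0.3, -0.1]
opening: 0.498
grasp_force: 0.0
now
238 222 248 255 255 255 255 255 255 255 255 255 255 255 255 255 255 255 255 255 250 236 226 237 253 255 254 227 215
239 252 255 255 255 255 255 255 255 255 255 255 255 255 255 255 255 255 255 255 255 254 246 254 255 254 228 215 214
240 255 255 255 255 255 255 255 255 255 255 255 255 255 255 255 255 255 255 255 255 255 255 254 223 212 215 217 215
241 255 255 255 255 255 255 255 255 255 255 255 255 255 255 255 255 255 255 255 255 255 254 227 215 218 215 214 215
242 255 255 255 255 255 255 255 255 255 255 255 255 255 255 255 255 255 255 255 255 254 228 215 215 213 218 216 204
243 224 254 255 255 255 255 255 255 255 255 255 255 255 255 255 255 255 255 255 255 231 214 213 214 217 212 207 142
244 226 252 255 255 255 255 255 255 255 255 255 255 255 255 255 255 255 255 255 255 238 214 216 216 208 191 141  79
245 226 240 255 255 255 255 255 255 255 255 255 255 255 255 255 255 255 255 255 255 239 215 217 203 170 106  65  61
246 225 241 255 255 
[... 4752 characters left out ...]
292  58  68 158 171 205 235 255 255 255 255 255 255 255 255
293  55  68 152 195 215 254 255 255 254 255 233 219 218 220
294  51  51 146 188 214 210 190 181 190 214 219 218 218 215
295  50  34 135 203 216 209 203 196 169 210 216 219 219 215
296  33  32 134 174 209 210 210 210 175 212 217 217 218 213
297  51  36 134 149 183 205 210 215 214 216 218 216 212 212
298  32  27 136 149 153 199 207 195 219 219 215 211 214 215
299  27  32 125 151 160 161 199 193 212 217 213 209 215 217
300  35  35  86 144 157 163 163 197 214 212 210 215 217 216
301  25  29  78 141 155 158 162 164 198 212 210 216 218 218
lid 105.5
jar 5.021111111111111
flask 5.9655555555555555
side jar 3.6013888888888888
side flask 3.65
```

The bay is empty, both rings are in the pan and the tray is level. The lid, jar and bottle show no change. Handing in.

```bash
python3 -c "
from bench import ctrl
print(ctrl.hand_in())"
```

```text
the job is handed in; nothing more can be done
None
```

I handed the job in at about 21 s: both rings are in the pan, which stands on the bench under their spout, the tray is back level, and the lid, jar and bottle are unmoved; I didn't check each other part individually, and setting the pan down briefly read 61 N at the wrist (limit 120 N).

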